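Weigh a half-disc asphalt specimen on a keyed bench balance

TASK

Weigh the thinner of the two half-discs of asphalt: on the balance's key terminal press the round key to switch on, then the square key to tare the empty rack, then stand the thin half-disc cut edge down in the middle slot of the rack on the balance, centred along the slot, lowering it right to the bottom before letting go, and last press the long bar-shaped key to record the weight. Press the keys one at a time, each fully in and then let it spring back, and never press the cross-shaped key. Leave the thick half-disc and everything else on the bench where it is.

Things in the scene. Friction and masses are not known exactly. Their poses are not given: they have to be found in the camera images.
- thin_half: The specimen: half of a sawn asphalt core slice, black with grey stones, 100 mm along the cut edge, 50 mm high at the top of the arch, 30 mm thick, 0.2 to 0.4 kg. It starts standing on its cut edge on the table. Origin: centre of the flat cut edge (its underside); x along the cut edge, y through the thickness, z up to the top of the arch. Same either way round.
- thick_half: A like half-disc but 50 mm thick (100 mm long, 50 mm high), standing on the table; not to be moved. Origin and axes as for thin_half.
- balance: Low cream bench balance, 240 x 200 mm, left or right of the half-discs; its steel pan carries an aluminium three-slot rack, 110 (x) x 160 (y) mm, whose top is 80 mm above the table: four upright walls 8 mm thick and 22 mm high, running along x. Origin: centre of the underside, at table height; z up.
- slot (a point): Centre of the floor of the rack's middle slot, 58 mm above the table; x along the slot, y across it, z up. Each slot is 36 mm wide, 22 mm deep and 110 mm long with open ends; slots are 44 mm apart, centre to centre.
- terminal: Cream key terminal, 180 (x) x 150 (y) x 45 mm high, on the other side from the balance; a 2 x 2 block of four white keys on the half towards -x, a black display bar 66 mm high along its +x end. The origin lies at table height below the middle of the key block (within 1 mm); z up.
- key_round_top (a point): Switch-on key: round, 28 mm across, at the centre of its flat top, 57 mm above the table when up. Sits somewhere in the 2 x 2 block of keys, whose centres are 56 to 60 mm apart; stands 12 mm proud of the terminal's top.
- key_square_top (a point): Tare key: square, 26 x 26 mm, at the centre of its flat top, 57 mm above the table when up. Sits somewhere in the 2 x 2 block of keys, whose centres are 56 to 60 mm apart; stands 12 mm proud of the terminal's top.
- key_bar_top (a point): Record key: a long bar, 44 mm (along y) x 17 mm, at the centre of its flat top, 57 mm above the table when up. Sits somewhere in the 2 x 2 block of keys, whose centres are 56 to 60 mm apart; stands 12 mm proud of the terminal's top.
- key_cross_top (a point): Not to be pressed: a plus-shaped key, 30 mm across with arms 10 mm wide, at the centre of its flat top, 57 mm above the table when up. Sits somewhere in the 2 x 2 block of keys, whose centres are 56 to 60 mm apart; stands 12 mm proud of the terminal's top.
- key_round (a joint): Round key: travel of this key, 0 up, 0.006 m fully in; springs back; about 1.5 N to start and 5 N fully in.
- key_square (a joint): Square key: travel of this key, 0 up, 0.006 m fully in; springs back; about 1.5 N to start and 5 N fully in.
- key_bar (a joint): Bar key: travel of this key, 0 up, 0.006 m fully in; springs back; about 1.5 N to start and 5 N fully in.
- key_cross (a joint): Cross-shaped key: travel of this key, 0 up, 0.006 m fully in; springs back; about 1.5 N to start and 5 N fully in.
- core: Whole asphalt core, 100 mm across, 63 mm high, standing beyond the half-discs. Bystander; origin under its centre.
- weight: Brass check weight with a knob, 38 mm across, 66 mm high, standing beyond the half-discs. Bystander; origin under its centre.
- brush: Hand brush lying near the robot's right. Bystander.
- spoon: Long steel spoon lying near the robot's left. Bystander.
Mind the look-alikes: they are no part of the job. What is shaped like the thin_half but orange or red is not meant.

How it is judged (in metres and radians):
On the way, in this order (a step that is already met when the one before it is completed fails the run):
1. the round key is pressed in (value of joint key_round above 0.004 m), for 0.05 s.
2. then, the round key being up again, the square key is pressed in (value of joint key_square above 0.004 m and value of joint key_round below 0.0015 m), for 0.05 s.
3. then the thin half-disc stands cut edge down at the bottom of the middle slot, let go and at rest (x of thin_half in the frame of slot between -0.015 and 0.015 m and y of thin_half in the frame of slot between -0.006 and 0.006 m and z of thin_half in the frame of slot between -0.004 and 0.004 m and angle between thin_half's own z axis and vertical below 0.08 rad and angle between the x axis of thin_half and the x axis of slot, either way round below 0.15 rad and contact force between the fingers and thin_half below 0.1 N and linear speed of thin_half below 0.02 m/s), for 0.2 s.
4. then the bar key is pressed in while the half-disc stands there (value of joint key_bar above 0.004 m and x of thin_half in the frame of slot between -0.015 and 0.015 m and y of thin_half in the frame of slot between -0.006 and 0.006 m and z of thin_half in the frame of slot between -0.004 and 0.004 m and angle between thin_half's own z axis and vertical below 0.08 rad and angle between the x axis of thin_half and the x axis of slot, either way round below 0.15 rad), for 0.05 s.
At the end, for the whole second after the job is handed in: The thin half-disc stands cut edge down on the floor of the middle slot (within 4 mm in height, 15 mm along and 6 mm across the slot, upright within 0.08 rad, in line with the slot within 0.15 rad), released and at rest; all four keys have sprung back (less than 1.5 mm in) (all of step 3 and value of joint each of key_round, key_square, key_bar, key_cross below 0.0015 m); the robot touches nothing.
It fails at once if the cross-shaped key is pressed (3 mm or more), or two keys are in at once (2 mm or more) (value of joint key_cross above 0.003 m or value of joint each of key_round, key_square above 0.002 m or value of joint each of key_round, key_bar above 0.002 m or value of joint each of key_square, key_bar above 0.002 m).
It fails at once if the round or square key is pressed while the half-disc is in or on the rack (value of joint any of key_round, key_square above 0.003 m and horizontal distance between thin_half and slot below 0.08 m and z of thin_half in the frame of slot below 0.06 m).
It fails at once if the bar key is pressed before the half-disc stands in the middle slot (value of joint key_bar above 0.003 m and not (x of thin_half in the frame of slot between -0.015 and 0.015 m and y of thin_half in the frame of slot between -0.006 and 0.006 m and z of thin_half in the frame of slot between -0.004 and 0.004 m and angle between thin_half's own z axis and vertical below 0.08 rad and angle between the x axis of thin_half and the x axis of slot, either way round below 0.15 rad)).
It fails at once if the thin half-disc is let go over the rack more than 8 mm above the slot's floor (horizontal distance between thin_half and slot below 0.06 m and z of thin_half in the frame of slot above 0.008 m and contact force between the fingers and thin_half below 0.05 N).
It fails at once if another thing on the bench is moved by more than 25 mm (distance of any of thick_half, core, weight, brush, spoon from where it was at the start of the episode above 0.025 m).
It also fails if it takes over 64 s, if anything falls off the work surface, if the arm or the gripper's body presses on something with over 40 N, if the wrist force passes 120 N, or if a joint passes its speed limit or range.

ROBOT

A 7-joint arm with a two-finger parallel gripper is mounted at the origin on the work surface. World frame = base frame: x ahead of the robot, y to its left, z up, the work surface at z = 0. Lengths are in mm, angles in rad, forces in N, time in s.
With the tool pointing down it reaches from about 400 to 875 mm from the base axis. Payload 4.4 kg.
Tool frame: the origin (TCP) lies midway between the tips of the shut fingers; the grasp point (between the pads) lies 19 mm behind it; z points along the fingers, y is the direction in which the jaws open and shut (so a half turn about z gives the same grasp; the last joint's range is limited). The gripper opens to 85 mm and grips with 20 to 120 N. Pads are 22 mm wide; open, the fingers measure 114 mm over their backs; the gripper's body (76 mm by 85 mm) begins 54 mm behind the grasp point. The pads swing forward as they close: fully open they stand 13 mm farther back than shut.
Start: joints at [-1.387, 0.628, 0.038, 1.517, -0.027, 0.996, -0.02], TCP at [160.66, 629.846, 198.613] pointing down, gripper open.
Joint ranges: [-3.06, 3.06], [-0.37, 2.12], [-1.25, 1.32], [0.18, 2.47], [-1.1, 4.24], [0.23, 1.98], [-2.94, 2.94]. Speed limits (rad/s): [2.57, 2.57, 3.14, 3.14, 3.14, 3.14, 3.14].

INTERFACE

Orientations are given as [roll, pitch, yaw] about the fixed x, y, z axes, in that order (R = Rz(yaw) Ry(pitch) Rx(roll)).
In Python, from cell import * gives the robot as it stands. The module is installed in compiled form; this text tells all that it offers.
- The arm moves only by the tool move_arm, never from a script. Its argument "series" is a list of rows, each a list of 2 entries, a list of its own where there are three numbers: the shift along the tool's x, y, z in m, then the turn about the tool's z in rad. In form: [[[x, y, z], yaw], ...]. A call has 1 to 5 rows; each row is the pose to reach, as a shift and turn from the pose measured when the call began, along the tool's axes at that moment; what a row does not reach only later rows make up. A row lasts 1/8 s, in which the tool goes at most 62.5 mm and 10.7 degrees, less where a joint would pass 70% of its speed; a pose out of reach is approached as far as the arm can. A call with a gripper value outside its range is refused whole. "claw" is the opening, from 0 (shut) to 1 (fully open), set as the call begins (left out, the last holds). The fingers move at their own pace and stop on an object; the grip force is fixed at half the most. Time passes only in rows, so rows that repeat a pose let the fingers close. It gives the time, the measured TCP pose, the force and the opening at its end, in the units of the state.
- read_state(): the state, without advancing time (a new reading comes with each control period).
- get_image(name): name is "side" or "top" or "wrist"; returns the picture (400x640x3 uint8, blue, green, red); there is no depth.
- camera_model(name): a dict with "fov_y" (degrees; the focal length in pixels is half the picture's height over the tangent of half this angle, whatever the lens; pixels are square), "cx", "cy" (the principal point, pixels), "k1" (the pictures are not rectified: a ray, as slopes to the right and down, at radius r is drawn at 1 + k1 r^2 times it, then the intrinsics apply), "pose" (4x4, takes a point from camera to world coordinates); the wrist camera has in their place "tool_from_camera" (4x4, takes a point from camera to tool coordinates, whose origin is the TCP and whose axes are the flange's). Camera axes: x right, y down, z forward; pixel columns grow to the right and rows downward; lengths in mm; the calibration is good to about 2 mm. A picture is of the moment at which its call begins: read the wrist's pose just before it. camera_model takes no time and is no camera call.
- finish_job(): hands the job in, once; it reports no verdict.
The state is a dict: "clock": time; "qpos": joint angles; "qd": joint speeds; "tau": joint torques, N m; "eef_pos": TCP position; "tool_rot": TCP orientation; "force": force on the tool from outside, world axes, zero at the start; "torque": the same for the moment, N m; "width": finger opening in mm.
Only numpy, scipy, OpenCV 4.12 (cv2) and the standard library are available. Lean on these libraries where they do the work, as an engineer would, in place of code of your own. Each camera call takes 0.05 s, during which the arm holds its last target. There are 200 camera calls.

## Working session

There is one attempt and no reset: what is moved stays moved. The work goes in short steps, Python scripts to look and compute and a tool call to move; the robot and the scene stay as the last step left them, time stands still between calls to the robot, and variables do not carry over. Pictures are saved under pics/ and viewed, about 8 in all and at most 12, crops included, and the job is handed in when it is done.

Besides the shell and the picture viewer there is one more tool, called as name(argument=value, ...) on one line, values as JSON. move_arm: Moves the arm, as the interface text tells. Its arguments: {"type":"object","properties":{"series":{"type":"array"},"claw":{"type":"number"}},"required":["series"]}

```bash
mkdir -p pics; cat > h.py <<'E'
import numpy as np, cv2
from cell import *
from scipy.spatial.transform import Rotation as R
def tool():
    s=read_state(); T=np.eye(4); T[:3,:3]=R.from_euler('xyz',s['tool_rot']).as_matrix(); T[:3,3]=s['eef_pos']; return T
def cam(n,T=None):
    m=camera_model(n); f=200/np.tan(np.radians(m['fov_y']/2))
    P=np.array(m['pose']) if 'pose' in m else (tool() if T is None else T)@np.array(m['tool_from_camera'])
    return m,f,P
def ray(n,uv,T=None):
    m,f,P=cam(n,T); uv=np.atleast_2d(uv).astype(float)
    d=(uv-[m['cx'],m['cy']])/f; s=d.copy()
    for _ in range(30): s=d/(1+m['k1']*(s**2).sum(1,keepdims=True))
    v=np.c_[s,np.ones(len(s))]@P[:3,:3].T
    return P[:3,3],v
def onz(n,uv,z,T=None):
    o,v=ray(n,uv,T); return o+v*((z-o[2])/v[:,2])[:,None]
def proj(n,X,T=None):
    m,f,P=cam(n,T); p=(np.atleast_2d(X)-P[:3,3])@P[:3,:3]; s=p[:,:2]/p[:,2:]
    return s*(1+m['k1']*(s**2).sum(1,keepdims=True))*f+[m['cx'],m['cy']]
E
python3 - <<'E'
from h import *
print(read_state())
for n in('side','top','wrist'):
    cv2.imwrite(f'pics/{n}0.png',get_image(n)); print(n,camera_model(n))
E
```

```text
{'clock': 0.0, 'qpos': array([-1.38680155,  0.6293511 ,  0.03843674,  1.51838917, -0.02701059,
        0.99632211, -0.01998037]), 'qd': array([ 1.26587832e-03, -1.44559403e-03,  2.26803896e-03, -1.52684732e-04,
        6.55657221e-04, -1.44239538e-03, -7.11363837e-05]), 'tau': array([-2.06585919e-04, -5.63414276e+01,  1.22658782e+00, -1.93430507e+01,
        1.11626589e-02,  1.09183238e-02, -6.59420081e-06]), 'eef_pos': array([160.47502152, 629.14648053, 197.67908498]), 'tool_rot': array([-3.13964076e+00,  1.47085011e-05,  2.89181550e+00]), 'force': array([0.29906571, 0.35456752, 0.44274389]), 'torque': array([-0.0263872 ,  0.00034303, -0.03613748]), 'width': 85.30663719818013}
side {'fov_y': 45.50335578068052, 'cx': 320.62284854739676, 'cy': 199.08011455715743, 'k1': 0.045873956129191734, 'pose': array([[ 9.78199642e-01, -1.54375231e-01,  1.38901939e-01,
         3.78819378e+02],
       [-2.06987934e-01, -6.70761434e-01,  7.12204391e-01,
        -9.06998461e+02],
       [-1.67766533e-02, -7.25429106e-01, -6.88092404e-01,
         9.68261240e+02],
       [ 0.00000000e+00,  0.00000000
[... 288 characters left out ...]
0617e-03, -6.23610676e-03,
         9.94922118e+00],
       [ 6.09797919e-03, -5.78848488e-02, -9.98304642e-01,
         1.48359857e+03],
       [ 0.00000000e+00,  0.00000000e+00,  0.00000000e+00,
         1.00000000e+00]])}
wrist {'fov_y': 67.2458175364006, 'cx': 317.3035551975802, 'cy': 203.62727426295712, 'k1': -0.051732668733450594, 'tool_from_camera': array([[-1.25751560e-03, -9.46075384e-01, -3.23944110e-01,
         8.49114795e+01],
       [ 9.99999006e-01, -9.83233899e-04, -1.01036244e-03,
        -7.44264115e-01],
       [ 6.37366205e-04, -3.23945059e-01,  9.46075680e-01,
        -1.74975017e+02],
       [ 0.00000000e+00,  0.00000000e+00,  0.00000000e+00,
         1.00000000e+00]])}
```

View pics/top0.png

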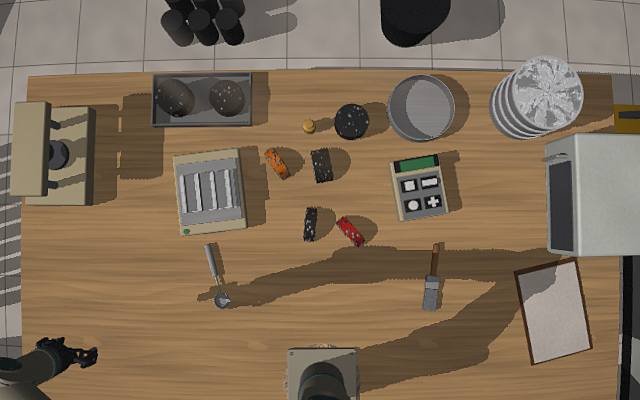

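View pics/side0.png

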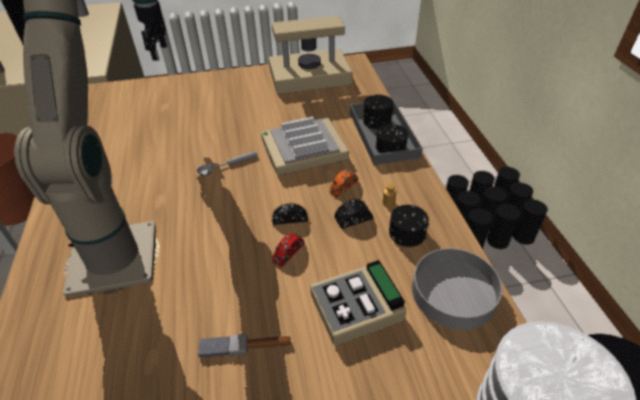

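Top view: the rack is at about (212,190). The terminal is at (419,188), with keys round (413,205), square (409,186), bar (430,183) and cross (433,202). The black half-discs are at (310,224) and (322,165), and the orange (277,163) and red (350,231) ones are decoys. (310,224) looks thinner, so I'll confirm that in a crop along with the measurements.

```bash
python3 - <<'E'
from h import *
im=cv2.imread('pics/top0.png'); g=im.max(2)
hsv=cv2.cvtColor(im,cv2.COLOR_BGR2HSV)
a=cv2.resize(im[135:250,265:365],None,fx=4,fy=4,interpolation=cv2.INTER_CUBIC)
b=cv2.resize(im[150:225,385:455],None,fx=5,fy=5,interpolation=cv2.INTER_CUBIC)
c=np.zeros((470,750,3),np.uint8); c[:460,:400]=a; c[:375,400:750]=b
cv2.imwrite('pics/crop1.png',c)
# halves: dark (asphalt) in window
for nm,(x0,x1,y0,y1) in dict(A=(296,322,200,246),B=(306,338,144,186)).items():
    m=((hsv[y0:y1,x0:x1,1]<90)|(g[y0:y1,x0:x1]<45)).astype(np.uint8)
    n,l,st,ce=cv2.connectedComponentsWithStats(m); k=1+st[1:,4].argmax()
    ys,xs=np.where(l==k); print(nm,st[k],cv2.minAreaRect(np.c_[xs+x0,ys+y0].astype(np.float32)))
# white keys
m=((hsv[...,1]<40)&(g>190)).astype(np.uint8)
n,l,st,ce=cv2.connectedComponentsWithStats(m)
for k in range(1,n):
    if 380<ce[k][0]<455 and 150<ce[k][1]<225 and st[k,4]>20: print('key',st[k],ce[k].round(1),onz('top',ce[k],57)[0].round(1))
    if 165<ce[k][0]<255 and 145<ce[k][1]<240 and st[k,4]>20:
        ys,xs=np.where(l==k); r=cv2.minAreaRect(np.c_[xs,ys].astype(np.float32)); print('wall',st[k],r, onz('top',r[0],80)[0].round(1))
E
```

```text
A [  7   7  15  35 384] ((309.6534729003906, 223.96533203125), (12.238957405090332, 34.229278564453125), 5.710592269897461)
B [  4   4  24  35 587] ((321.5769348144531, 164.8846435546875), (33.73197555541992, 18.8271484375), 78.69007110595703)
key [423 179  14   6  47] [429.4 181.7] [ 596.9 -316.4   57. ]
key [405 182   9   8  40] [409.  185.4] [ 586.1 -256.    57. ]
key [429 197   9   9  30] [433.  201.3] [ 539.5 -326.2   57. ]
key [409 202   8   7  37] [412.5 205.1] [ 528.9 -265.5   57. ]
```

View pics/crop1.png

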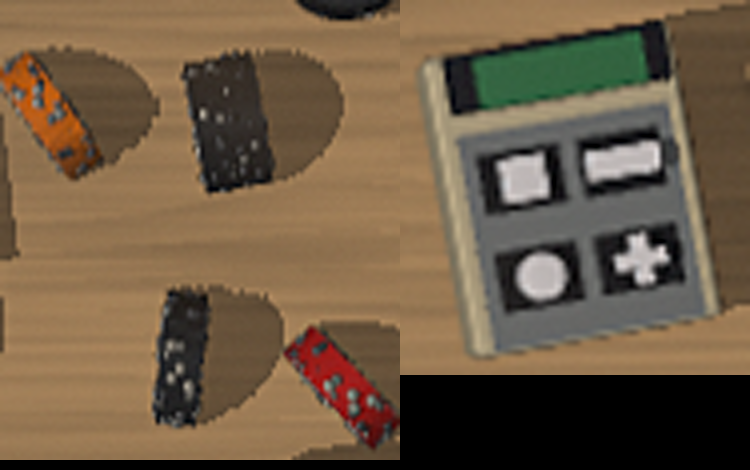

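A, the black one at (310,224), has a footprint of about 12x34 px, roughly 36 mm wide. B, at (322,165), is about 19 px, roughly 56 mm. So A is the thin half. The keys measure about 59 mm apart, as they should. Next I set out for the round key.

```bash
cat >> h.py <<'E'
def sh(*targets,yaw=None):
    T=tool(); s=read_state()
    for t in targets: print('shift m',((np.array(t)-T[:3,3])@T[:3,:3]/1000).round(4).tolist())
    if yaw is not None: print('turn',round(-((yaw-s['tool_rot'][2]+np.pi)%(2*np.pi)-np.pi),3))
    print('at',s['eef_pos'].round(1),'rpy',s['tool_rot'].round(3),'clk',round(s['clock'],2),'F',s['force'].round(1),'w',round(s['width'],1))
E
python3 -c "
from h import *
sh([430,440,195],[529,100,195],[529,-265,140])"
```

```text
shift m [-0.3079, -0.1168, 0.0031]
shift m [-0.4879, -0.4218, 0.0035]
shift m [-0.5781, -0.7754, 0.0591]
at [160.6 629.3 197.9] rpy [-3.14   0.     2.892] clk 0.15 F [ 0.4  0.1 -0.1] w 85.4
```

move_arm(series=[[[-0.06, -0.023, 0], 0], [[-0.12, -0.047, 0], 0], [[-0.18, -0.07, 0], 0], [[-0.24, -0.1, 0], 0], [[-0.308, -0.117, 0.003], 0]], claw=0)

```text
clock: 0.78
eef_pos: [415.6, 447.1, 195.8]
tool_rot: [-3.14, -0.0, 2.892]
force: [1.3, 1.4, 0.3]
width: 0.1
```

move_arm(series=[[[-0.18, -0.305, 0], 0], [[-0.18, -0.305, 0], 0], [[-0.18, -0.305, 0], 0], [[-0.18, -0.305, 0], 0], [[-0.18, -0.305, 0], 0]])

```text
clock: 1.4
eef_pos: [502.8, 146.9, 196.2]
tool_rot: [-3.14, -0.0, 2.892]
force: [1.1, 1.2, -0.0]
width: -0.1
```

```bash
python3 -c "
from h import *
sh([529,-265,180],yaw=np.pi)"
```

```text
shift m [-0.1271, -0.3926, 0.0168]
turn -0.249
at [502.8 146.9 196.2] rpy [-3.14  -0.     2.892] clk 1.4 F [ 1.1  1.2 -0. ] w -0.1
```

move_arm(series=[[[-0.127, -0.393, 0.01], -0.25], [[-0.127, -0.393, 0.01], -0.25], [[-0.127, -0.393, 0.01], -0.25], [[-0.127, -0.393, 0.01], -0.25], [[-0.127, -0.393, 0.01], -0.25]])

```text
clock: 2.02
eef_pos: [522.2, -164.6, 189.1]
tool_rot: [-3.14, -0.0, -3.141]
force: [1.0, -0.3, -0.0]
width: 0.1
```

move_arm(series=[[[-0.025, -0.08, 0.01], 0], [[-0.025, -0.08, 0.01], 0], [[-0.025, -0.08, 0.01], 0]])

```text
clock: 2.4
eef_pos: [546.6, -246.9, 178.4]
tool_rot: [-3.14, -0.002, 3.138]
force: [-0.4, 1.3, 0.4]
width: -0.3
```

```bash
python3 - <<'E'
from h import *
T=tool(); im=get_image('wrist'); cv2.imwrite('pics/w1.png',im)
sh([529,-265,140],yaw=np.pi)
print(proj('wrist',[[529,-265.5,57],[586,-256,57],[597,-316,57],[539.5,-326,57]],T).round(0).tolist())
np.save('T1.npy',T)
E
```

```text
shift m [0.0176, -0.0206, 0.0386]
turn -0.0
at [ 546.7 -244.4  178.6] rpy [-3.141e+00 -2.000e-03  3.141e+00] clk 2.45 F [-0.7  1.   0.1] w -0.2
[[300.0, 172.0], [310.0, 224.0], [254.0, 234.0], [241.0, 182.0]]
```

View pics/w1.png

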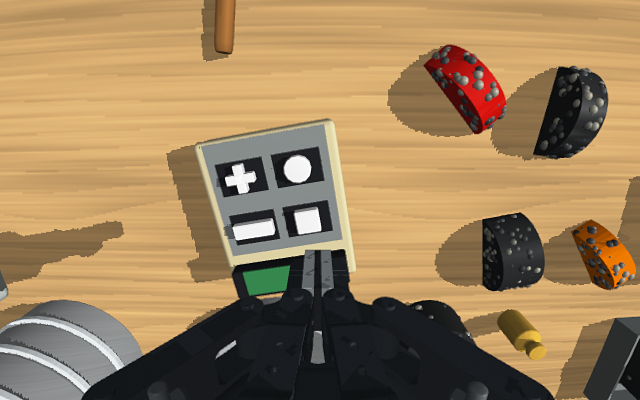

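The wrist view shows the keys at round (297,169), square (307,220), bar (253,230) and cross (240,178). That is within 4 px of the prediction, so I'll refine by centroid.

```bash
python3 - <<'E'
from h import *
T=np.load('T1.npy'); im=cv2.imread('pics/w1.png'); m=(im.min(2)>175).astype(np.uint8)
n,l,st,ce=cv2.connectedComponentsWithStats(m)
for k in range(1,n):
    if 210<ce[k][0]<340 and 140<ce[k][1]<250 and st[k,4]>100: print(st[k],ce[k].round(1),onz('wrist',ce[k],57,T)[0].round(1))
E
```

```text
[284 156  27  27 567] [297.3 168.6] [ 525.5 -267.7   57. ]
[225 164  31  30 490] [240.2 178.4] [ 535.4 -326.1   57. ]
[294 208  27  26 519] [307.7 221.2] [ 582.4 -258.2   57. ]
[233 219  42  21 565] [253.8 229.9] [ 592.4 -316.3   57. ]
```

```bash
python3 -c "
from h import *
sh([527,-266.5,70],[527,-266.5,50.5])"
```

```text
shift m [0.0195, -0.0221, 0.1086]
shift m [0.0195, -0.0221, 0.1281]
at [ 546.7 -244.4  178.6] rpy [-3.141e+00 -2.000e-03  3.141e+00] clk 2.45 F [-0.7  1.   0.1] w -0.2
```

move_arm(series=[[[0.0195, -0.022, 0.04], 0], [[0.0195, -0.022, 0.08], 0], [[0.0195, -0.022, 0.105], 0], [[0.0195, -0.022, 0.107], 0], [[0.0195, -0.022, 0.107], 0]])

```text
clock: 3.08
eef_pos: [527.9, -265.3, 72.6]
tool_rot: [-3.141, -0.0, -3.14]
force: [0.4, 0.4, 0.1]
width: -0.1
```

move_arm(series=[[[0, 0, 0.01], 0], [[0, 0, 0.016], 0], [[0, 0, 0.019], 0], [[0, 0, 0.02], 0]])

```text
clock: 3.58
eef_pos: [527.7, -265.3, 52.4]
tool_rot: [-3.141, -0.001, -3.14]
force: [0.1, -0.6, -0.3]
width: 0.0
```

move_arm(series=[[[0, 0, 0.002], 0], [[0, 0, 0.002], 0]])

```text
clock: 3.82
eef_pos: [527.6, -265.4, 50.3]
tool_rot: [-3.141, -0.001, -3.141]
force: [0.5, 0.2, -0.4]
width: 0.2
```

```bash
python3 - <<'E'
from h import *
print(read_state()['tau'][:6].round(2))
for n in('side','top'): cv2.imwrite(f'pics/{n}1.png',get_image(n))
a=cv2.imread('pics/side1.png')[220:350,280:420]
cv2.imwrite('pics/c2.png',cv2.resize(a,None,fx=4,fy=4,interpolation=cv2.INTER_CUBIC)); sh()
E
```

```text
[ 0.000e+00 -5.519e+01  8.300e-01 -1.291e+01  1.000e-02 -1.000e-02]
at [ 527.8 -265.4   50.4] rpy [-3.141e+00 -1.000e-03 -3.140e+00] clk 3.92 F [ 0.1 -0.3  0.4] w 0.1
```

View pics/c2.png

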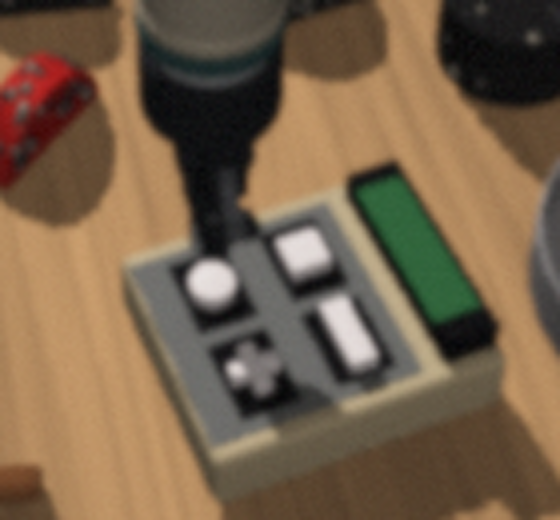

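The fingertip shows at about (334,282) in the side view, while the round key is fully visible at (333,291). So the tip is above or beyond the key and not touching it. I'll check both against the projections.

```bash
python3 - <<'E'
from h import *
T=tool()
print('tcp side',proj('side',T[:3,3]).round(1),'key',proj('side',[527,-266.5,57]).round(1))
im=cv2.imread('pics/side0.png'); m=(im.min(2)>165).astype(np.uint8)
n,l,st,ce=cv2.connectedComponentsWithStats(m)
S=[]
for k in range(1,n):
    if 310<ce[k][0]<400 and 270<ce[k][1]<330 and st[k,4]>20: print(st[k],ce[k].round(1),onz('side',ce[k],57)[0].round(1)); S.append(ce[k])
top={'bar':(429.4,181.7),'sq':(409,185.4),'cross':(433,201.3),'round':(412.5,205.1)}
for nm,uv in top.items():
  for s in S:
    (o1,v1),(o2,v2)=ray('top',uv),ray('side',s)
    t=np.linalg.lstsq(np.c_[v1[0],-v2[0]],o2-o1,rcond=None)[0]; p,q=o1+t[0]*v1[0],o2+t[1]*v2[0]
    if np.linalg.norm(p-q)<15: print(nm,s.round(0),((p+q)/2).round(1),'gap',np.linalg.norm(p-q).round(1))
E
```

```text
tcp side [[332.8 290.6]] key [[332.6 289.3]]
[350 278  12   9  81] [355.3 282. ] [ 583.6 -257.8   57. ]
[328 286  10   9  76] [332.5 289.9] [ 526.4 -268.    57. ]
[361 294  12  17 104] [366.5 302.2] [ 593.7 -317.1   57. ]
[338 306  11  10  70] [343.  310.5] [ 536.8 -326.8   57. ]
bar [367. 302.] [ 595.5 -316.4   55.7] gap 2.9
sq [355. 282.] [ 585.2 -256.3   54.7] gap 2.2
cross [343. 310.] [ 538.3 -326.2   55.7] gap 2.7
round [332. 290.] [ 527.9 -266.    54.1] gap 2.0
```

```bash
python3 - <<'E'
from h import *
T=tool()
im=get_image('wrist'); cv2.imwrite('pics/w2.png',im)
p=T[:3,3]; print(proj('wrist',[p,p+[0,0,10],p+[0,0,19],[527,-266.5,57]],T).round(0).tolist())
a=im[100:300,200:440]; b=cv2.resize(cv2.imread('pics/top1.png')[160:240,380:460],None,fx=5,fy=5)
c=np.zeros((400,800,3),np.uint8); c[:333,:400]=cv2.resize(a,(400,333)); c[:,400:]=b
cv2.imwrite('pics/c3.png',c)
E
```

```text
[[318.0, 241.0], [318.0, 248.0], [318.0, 255.0], [316.0, 244.0]]
```

View pics/c3.png

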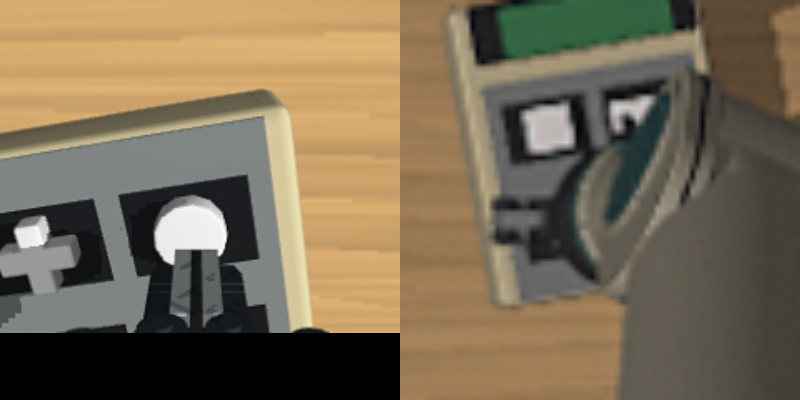

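In the wrist crop the tip is at about (318,250), but the TCP projects to (318,241). So the real tips sit roughly 10–15 mm behind the reported TCP, and the key is not touched yet. I'll shift 2 mm towards the base and go down in small steps, watching the force.

move_arm(series=[[[0.002, -0.001, 0.002], 0], [[0.002, -0.001, 0.004], 0], [[0.002, -0.001, 0.004], 0]])

```text
clock: 4.35
eef_pos: [525.6, -266.4, 46.2]
tool_rot: [-3.142, -0.001, -3.141]
force: [-0.0, 0.0, -0.1]
width: -0.2
```

move_arm(series=[[[0, 0, 0.002], 0], [[0, 0, 0.004], 0], [[0, 0, 0.004], 0]])

```text
clock: 4.72
eef_pos: [525.4, -266.3, 42.0]
tool_rot: [3.141, -0.001, -3.141]
force: [0.9, 0.6, -0.5]
width: 0.1
```

move_arm(series=[[[0, 0, 0.002], 0], [[0, 0, 0.003], 0], [[0, 0, 0.003], 0]])

```text
clock: 5.1
eef_pos: [525.4, -266.2, 38.9]
tool_rot: [3.141, -0.001, -3.14]
force: [-1.0, 0.4, -0.4]
width: 0.4
```

```bash
python3 - <<'E'
from h import *
s=get_image('side'); T=tool(); w=get_image('wrist'); p=T[:3,3]
print(proj('wrist',[p,p+[0,0,10],p+[0,0,20],p+[0,0,30]],T).round(0).tolist(),proj('side',[p,p+[0,0,20],p+[0,0,40]]).round(0).tolist())
c=np.zeros((480,800,3),np.uint8); c[:,:400]=cv2.resize(s[240:312,305:365],(400,480),interpolation=cv2.INTER_CUBIC); c[:,400:]=cv2.resize(w[180:300,270:370],(400,480))
cv2.imwrite('pics/c4.png',c)
E
```

```text
[[318.0, 241.0], [318.0, 248.0], [318.0, 256.0], [318.0, 265.0]] [[332.0, 294.0], [332.0, 289.0], [332.0, 284.0]]
```

View pics/c4.png

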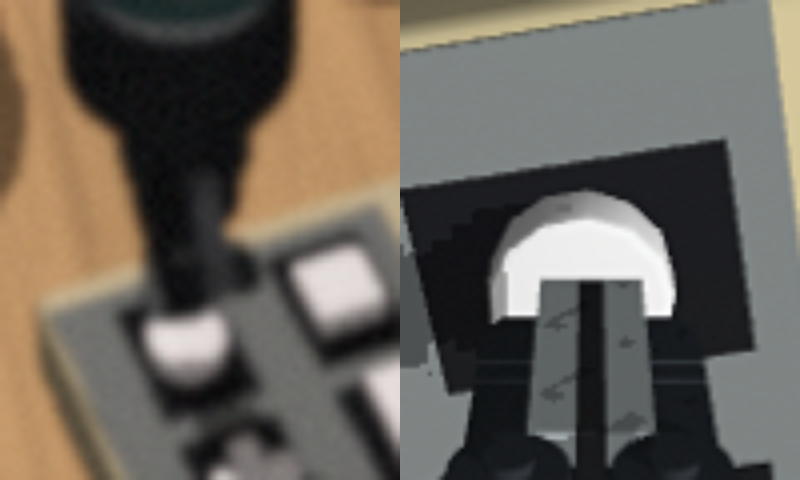

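The tip now covers the far part of the round key in both views and is about 5–8 mm above it. So the tips sit about 20–25 mm behind the reported TCP. I keep going down.

move_arm(series=[[[0, 0, 0.002], 0], [[0, 0, 0.004], 0], [[0, 0, 0.004], 0]])

```text
clock: 5.58
eef_pos: [525.2, -266.2, 34.8]
tool_rot: [3.141, -0.002, -3.14]
force: [-0.2, 1.0, -0.1]
width: -0.1
```

move_arm(series=[[[0, 0, 0.002], 0], [[0, 0, 0.003], 0], [[0, 0, 0.003], 0]])

```text
clock: 5.95
eef_pos: [525.2, -266.1, 31.6]
tool_rot: [3.141, -0.002, -3.14]
force: [-0.9, 1.4, -0.5]
width: -0.3
```

move_arm(series=[[[0, 0, 0.002], 0], [[0, 0, 0.003], 0], [[0, 0, 0.003], 0]])

```text
clock: 6.32
eef_pos: [525.1, -266.1, 28.5]
tool_rot: [3.141, -0.002, -3.14]
force: [0.2, -0.3, 0.4]
width: -0.2
```

move_arm(series=[[[0, 0, 0.002], 0], [[0, 0, 0.003], 0], [[0, 0, 0.003], 0]])

```text
clock: 6.7
eef_pos: [525.0, -266.1, 25.4]
tool_rot: [3.141, -0.002, -3.14]
force: [0.4, -0.2, 0.4]
width: 0.1
```

```bash
python3 - <<'E'
from h import *
T=tool(); s=get_image('side'); w=get_image('wrist')
for x in(0,5,11):
  print(x,[proj('wrist',(T@[x,0,-z,1])[:3],T).round(0)[0].tolist() for z in(0,10,20,30,40)])
c=np.zeros((480,800,3),np.uint8); c[:,:400]=cv2.resize(s[240:312,305:365],(400,480),interpolation=cv2.INTER_CUBIC); c[:,400:]=cv2.resize(w[180:300,270:370],(400,480))
cv2.imwrite('pics/c5.png',c); cv2.imwrite('pics/w5.png',w); cv2.imwrite('pics/s5.png',s)
E
```

```text
0 [[318.0, 241.0], [318.0, 248.0], [318.0, 256.0], [318.0, 265.0], [318.0, 275.0]]
5 [[318.0, 234.0], [318.0, 240.0], [318.0, 248.0], [318.0, 257.0], [318.0, 266.0]]
11 [[318.0, 225.0], [318.0, 231.0], [318.0, 239.0], [318.0, 247.0], [318.0, 256.0]]
```

View pics/c5.png

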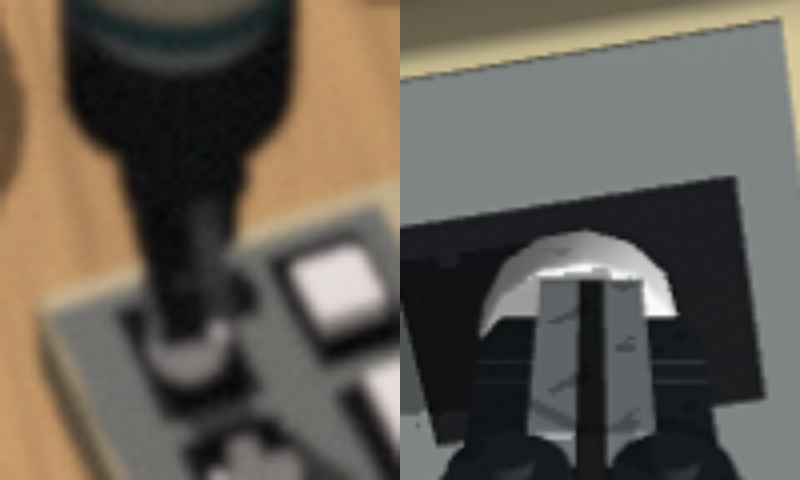

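The tip is now just at the key top, since the key's face is nearly closed off in the wrist view. With the front pad edge at row 250, the tips work out at about 33 mm behind the reported TCP, so contact is near reported z=24 and full press near z=18.

move_arm(series=[[[0, 0, 0.002], 0], [[0, 0, 0.004], 0], [[0, 0, 0.004], 0]])

```text
clock: 7.18
eef_pos: [525.3, -266.2, 21.6]
tool_rot: [3.141, -0.002, -3.14]
force: [0.8, 0.3, 2.6]
width: 0.3
```

move_arm(series=[[[0, 0, 0.001], 0], [[0, 0, 0.002], 0], [[0, 0, 0.002], 0]])

```text
clock: 7.55
eef_pos: [525.3, -266.2, 19.7]
tool_rot: [3.141, -0.002, -3.14]
force: [-1.1, -0.3, 4.7]
width: 0.1
```

move_arm(series=[[[0, 0, 0.0015], 0], [[0, 0, 0.003], 0], [[0, 0, 0.003], 0]])

```text
clock: 7.92
eef_pos: [525.3, -266.3, 18.2]
tool_rot: [3.141, -0.001, -3.141]
force: [-3.5, 1.9, 16.3]
width: -0.1
```

move_arm(series=[[[0, 0, -0.02], 0], [[0, 0, -0.035], 0], [[-0.057, 0.009, -0.035], 0], [[-0.057, 0.009, -0.035], 0], [[-0.057, 0.009, -0.035], 0]])

```text
clock: 8.55
eef_pos: [581.7, -256.9, 52.6]
tool_rot: [3.141, -0.003, -3.14]
force: [-0.7, 0.3, 0.2]
width: -0.0
```

```bash
python3 -c "
from h import *
sh([582.5,-257.5,27],[582.5,-257.5,17.0])"
```

```text
shift m [-0.0009, -0.0006, 0.0255]
shift m [-0.0009, -0.0006, 0.0355]
at [ 581.7 -256.9   52.6] rpy [ 3.141e+00 -3.000e-03 -3.140e+00] clk 8.55 F [-0.7  0.3  0.2] w -0.0
```

The round key bottomed at 16 N with z=18.2, which puts the tips 33 mm behind the reported TCP. Next is the square key.

move_arm(series=[[[-0.001, -0.001, 0.015], 0], [[-0.001, -0.001, 0.025], 0], [[-0.001, -0.001, 0.03], 0], [[-0.001, -0.001, 0.0345], 0], [[-0.001, -0.001, 0.0345], 0]])

```text
clock: 9.18
eef_pos: [581.2, -258.1, 18.4]
tool_rot: [3.141, -0.005, -3.141]
force: [-3.8, 0.8, 6.7]
width: 0.1
```

move_arm(series=[[[0, 0, 0.001], 0], [[0, 0, 0.001], 0]])

```text
clock: 9.43
eef_pos: [581.2, -258.0, 18.4]
tool_rot: [3.141, -0.005, -3.141]
force: [-2.9, 2.0, 7.5]
width: -0.1
```

The square key is fully in at 7.5 N. I retreat upward, open the gripper and head for the thin half.

move_arm(series=[[[0, 0, -0.05], 0], [[0, 0, -0.1], 0], [[0, 0, -0.15], 0], [[0, 0.05, -0.17], 0], [[0, 0.1, -0.17], 0]], claw=1)

```text
clock: 10.05
eef_pos: [583.8, -157.8, 190.9]
tool_rot: [-3.141, 0.001, 3.141]
force: [0.1, 0.6, -0.1]
width: 85.3
```

```bash
python3 - <<'E'
from h import *
r=((309.65,223.97),(12.24,34.23),5.71); p=onz('top',r[0],35)[0]; print(p.round(1))
b=cv2.boxPoints(r); w=onz('top',b,25); print(w.round(0).tolist())
for i in range(4): d=w[(i+1)%4]-w[i]; print(np.linalg.norm(d).round(1), np.degrees(np.arctan2(d[1],d[0])).round(1))
sh([p[0]-10,p[1],190])
E
```

```text
[475.2  32.8  35. ]
[[427.0, 56.0, 25.0], [527.0, 46.0, 25.0], [523.0, 10.0, 25.0], [423.0, 20.0, 25.0]]
100.6 -5.8
36.1 -95.8
100.6 174.2
36.0 84.2
shift m [0.1188, 0.1905, 0.0007]
at [ 583.8 -157.8  190.9] rpy [-3.141e+00  1.000e-03  3.141e+00] clk 10.05 F [ 0.1  0.6 -0.1] w 85.3
```

move_arm(series=[[[0.03, 0.05, 0], 0.05], [[0.06, 0.095, 0], 0.1], [[0.09, 0.145, 0], 0.1], [[0.119, 0.19, 0], 0.1], [[0.119, 0.19, 0], 0.1]])

```text
clock: 10.68
eef_pos: [463.0, 36.4, 190.9]
tool_rot: [3.14, 0.0, 3.048]
force: [-0.2, -0.4, -0.6]
width: 85.0
```

```bash
python3 - <<'E'
from h import *
sh(); T=tool(); im=get_image('wrist'); cv2.imwrite('pics/w6.png',im); np.save('T6.npy',T)
print(proj('wrist',[[475,33,0],[425,38,0],[525,28,0],[475,33,50]],T).round(0).tolist())
E
```

```text
at [463.   36.4 190.9] rpy [3.14  0.    3.048] clk 10.68 F [-0.2 -0.4 -0.6] w 85.0
[[316.0, 183.0], [316.0, 142.0], [316.0, 220.0], [316.0, 194.0]]
```

View pics/w6.png

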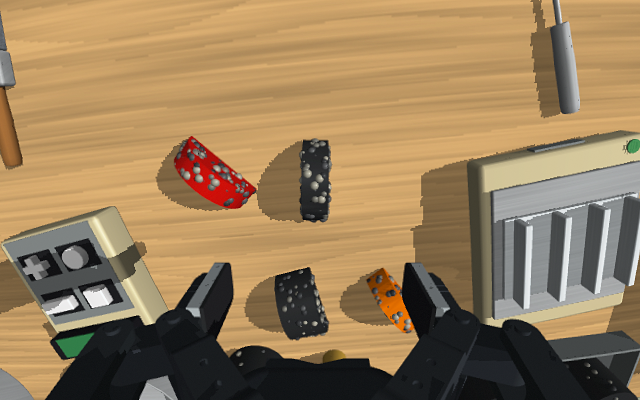

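The wrist view shows the thin half at (315,180), spanning 301–330 by 138–222, which matches the prediction and lines up with the jaws. I'll work out the open fingers' tip offset and descend, keeping the pads above 22 mm on the half because the fingers can't enter the slot.

```bash
python3 - <<'E'
from h import *
T=np.load('T6.npy')
for k in(30,35,40,45,50,55): print(k,proj('wrist',[(T@[11,y,-k,1])[:3] for y in(-42.5,42.5)],T).round(0).tolist())
im=cv2.imread('pics/w6.png'); roi=im[130:230,285:345]; m=(roi.max(2)<70).astype(np.uint8); ys,xs=np.where(m); print(xs.min()+285,xs.max()+285,ys.min()+130,ys.max()+130)
# edge columns at mid rows -> y at arch top / base
print(onz('wrist',[[301,180],[330,180]],50,T).round(1).tolist(), onz('wrist',[[315,138],[315,222]],0,T).round(1).tolist())
sh([475,34,90],[475,34,60],yaw=3.04)
E
```

```text
30 [[240.0, 247.0], [398.0, 246.0]]
35 [[237.0, 251.0], [400.0, 251.0]]
40 [[235.0, 256.0], [402.0, 255.0]]
45 [[232.0, 261.0], [405.0, 260.0]]
50 [[229.0, 266.0], [408.0, 266.0]]
55 [[227.0, 271.0], [411.0, 271.0]]
299 329 140 221
[[457.4, 18.6, 50.0], [460.4, 49.9, 50.0]] [[420.0, 37.2, 0.0], [528.2, 26.7, 0.0]]
shift m [-0.0099, 0.0009, 0.1011]
shift m [-0.0099, 0.0009, 0.1311]
turn 0.005
at [464.8  34.  191.1] rpy [3.141e+00 2.000e-03 3.045e+00] clk 10.72 F [ 0.4 -0.2 -0.2] w 85.3
```

move_arm(series=[[[-0.01, 0, 0.04], 0.005], [[-0.01, 0, 0.08], 0.005], [[-0.01, 0, 0.12], 0.005], [[-0.01, 0, 0.14], 0.005], [[-0.01, 0, 0.14], 0.005]], claw=0.7)

```text
clock: 11.35
eef_pos: [474.9, 31.6, 49.8]
tool_rot: [-3.141, 0.0, 3.038]
force: [0.2, 0.2, 0.4]
width: 60.1
```

```bash
python3 - <<'E'
from h import *
sh([475,33,-5],yaw=3.04); T=tool(); w=get_image('wrist'); s=get_image('side')
cv2.imwrite('pics/w7.png',w);cv2.imwrite('pics/s7.png',s)
c=np.zeros((400,800,3),np.uint8); c[:,:400]=w[:,120:520]; c[:,400:]=cv2.resize(s[160:240,250:330],(400,400),interpolation=cv2.INTER_CUBIC)
cv2.imwrite('pics/c7.png',c)
E
```

```text
shift m [0.0001, 0.0014, 0.0548]
turn -0.002
at [474.9  31.6  49.8] rpy [-3.141  0.     3.038] clk 11.35 F [0.2 0.2 0.4] w 60.1
```

View pics/c7.png

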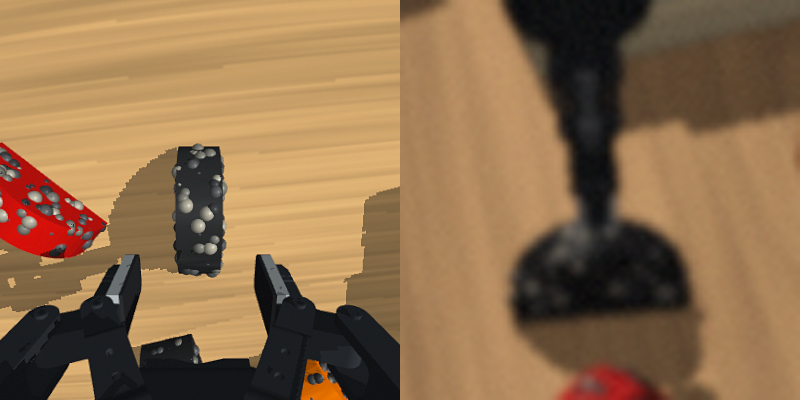

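The half is centred between the jaws in the wrist view ((200,210) in the crop), and the finger sits over the middle of the arch in the side view. I descend to z≈-7 and grip.

move_arm(series=[[[0, 0.001, 0.02], 0], [[0, 0.001, 0.04], 0], [[0, 0.001, 0.052], 0], [[0, 0.001, 0.057], 0], [[0, 0.001, 0.057], 0]])

```text
clock: 12.08
eef_pos: [476.8, 33.2, -5.2]
tool_rot: [3.141, 0.004, 3.038]
force: [0.5, -0.7, -0.4]
width: 59.7
```

move_arm(series=[[[0, 0, 0], 0], [[0, 0, 0], 0], [[0, 0, 0], 0], [[0, 0, 0], 0]], claw=0)

```text
clock: 12.58
eef_pos: [477.2, 33.1, -4.6]
tool_rot: [3.141, 0.005, 3.038]
force: [-0.7, -0.2, 5.9]
width: 28.9
```

```bash
python3 - <<'E'
from h import *
sh(); w=get_image('wrist'); s=get_image('side')
c=np.zeros((400,800,3),np.uint8); c[:,:400]=w[:,120:520]; c[:,400:]=cv2.resize(s[160:240,250:330],(400,400),interpolation=cv2.INTER_CUBIC)
cv2.imwrite('pics/c8.png',c)
E
```

```text
at [477.2  33.1  -4.6] rpy [3.141 0.005 3.038] clk 12.57 F [-0.7 -0.2  5.9] w 28.9
```

View pics/c8.png

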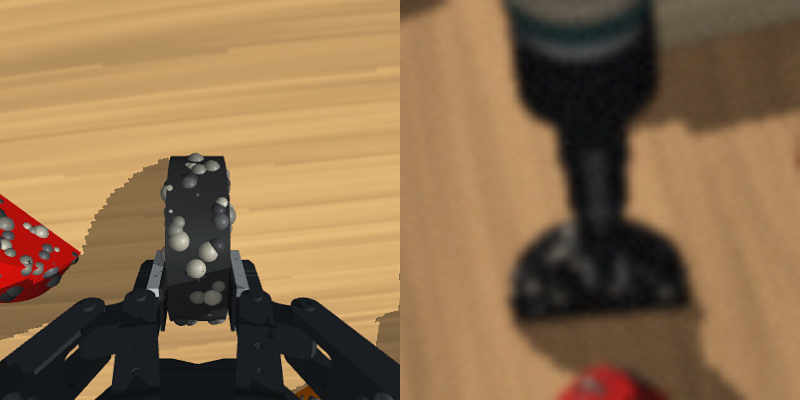

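The grip holds at 28.9 mm. I lift and carry it towards the balance, and estimate the rack from the top picture before moving over.

move_arm(series=[[[0, 0, -0.02], 0], [[0, 0, -0.06], 0], [[0, 0, -0.11], 0], [[0, 0, -0.16], 0], [[0, 0, -0.2], 0]])

```text
clock: 13.3
eef_pos: [476.1, 33.1, 197.5]
tool_rot: [3.141, 0.006, 3.038]
force: [0.4, 0.4, -2.5]
width: 28.8
```

```bash
python3 - <<'E'
from h import *
im=cv2.imread('pics/top0.png')
# cream body outline vs wood: rack tray is low-saturation grey
hsv=cv2.cvtColor(im,cv2.COLOR_BGR2HSV); m=((hsv[...,1]<35)&(hsv[...,2]>100)).astype(np.uint8); m[:,:165]=0;m[:,255:]=0;m[:140]=0;m[245:]=0
m=cv2.morphologyEx(m,cv2.MORPH_CLOSE,np.ones((5,5)))
n,l,st,ce=cv2.connectedComponentsWithStats(m); k=1+st[1:,4].argmax(); ys,xs=np.where(l==k)
r=cv2.minAreaRect(np.c_[xs,ys].astype(np.float32)); print(st[k],r)
w=onz('top',cv2.boxPoints(r),60); print(w.round(0).tolist()); c=w.mean(0); print(c)
for i in range(2): d=w[i+1]-w[i]; print(np.linalg.norm(d).round(1),np.degrees(np.arctan2(d[1],d[0])).round(1))
sh([c[0]+70,c[1],195])
E
```

```text
[ 176  158   66   68 3545] ((208.13414001464844, 191.20733642578125), (61.62080383300781, 60.516483306884766), 83.6598129272461)
[[650.0, 427.0, 60.0], [669.0, 250.0, 60.0], [491.0, 228.0, 60.0], [472.0, 404.0, 60.0]]
[570.61882269 327.27095966  60.        ]
178.3 -84.0
178.8 -173.2
shift m [-0.1333, 0.3096, 0.0036]
at [476.1  33.1 197.5] rpy [3.141 0.006 3.038] clk 13.3 F [ 0.4  0.4 -2.5] w 28.8
```

move_arm(series=[[[-0.027, 0.06, 0], -0.05], [[-0.055, 0.12, 0], -0.1], [[-0.08, 0.18, 0], -0.15], [[-0.107, 0.24, 0], -0.2], [[-0.133, 0.3, 0], -0.21]])

```text
clock: 13.92
eef_pos: [632.0, 305.4, 198.1]
tool_rot: [-3.141, 0.006, -3.035]
force: [1.6, 0.3, -2.6]
width: 29.1
```

move_arm(series=[[[0, 0.01, 0], 0], [[0, 0.01, 0], 0], [[0, 0.01, 0], 0]])

```text
clock: 14.3
eef_pos: [630.7, 312.8, 198.0]
tool_rot: [-3.138, 0.005, -3.037]
force: [-0.8, -1.3, -2.0]
width: 29.0
```

```bash
python3 - <<'E'
from h import *
sh(); T=tool(); np.save('T9.npy',T); im=get_image('wrist'); cv2.imwrite('pics/w9.png',im)
m=(im.min(2)>185).astype(np.uint8)
n,l,st,ce=cv2.connectedComponentsWithStats(m)
for k in range(1,n):
    if st[k,4]>150:
        ys,xs=np.where(l==k); r=cv2.minAreaRect(np.c_[xs,ys].astype(np.float32)); w=onz('wrist',cv2.boxPoints(r),80,T)
        L=[np.linalg.norm(w[1]-w[0]),np.linalg.norm(w[2]-w[1])]
        print(st[k],np.round(r[0],1),'ctr',w.mean(0).round(1),'size',np.round(L,1))
E
```

```text
at [630.7 312.8 198. ] rpy [-3.138  0.005 -3.037] clk 14.3 F [-0.8 -1.3 -2. ] w 29.0
[419   5  22 219 362] [430.2 114.1] ctr [556.1 412.   80. ] size [202.5   2.2]
[  249    31   185   175 13991] [341. 118.] ctr [565.3 327.9  80. ] size [161.1 162.7]
```

```bash
python3 - <<'E'
from h import *
im=cv2.imread('pics/w9.png'); g=cv2.cvtColor(im,cv2.COLOR_BGR2GRAY)
for r in(50,80,110,140,170): print(r,g[r-2:r+3,240:450:3].mean(0).astype(int).tolist())
E
```

```text
50 [108, 126, 140, 143, 190, 190, 190, 191, 191, 191, 191, 192, 192, 191, 192, 192, 192, 192, 192, 193, 193, 194, 193, 194, 194, 194, 195, 195, 195, 195, 195, 195, 195, 195, 195, 195, 195, 195, 194, 195, 194, 194, 193, 193, 193, 192, 193, 192, 192, 191, 191, 191, 191, 190, 190, 190, 189, 189, 189, 189, 188, 188, 188, 187, 220, 226, 190, 196, 196, 196]
80 [120, 102, 131, 138, 119, 119, 107, 165, 165, 234, 241, 254, 200, 244, 244, 225, 169, 166, 167, 167, 167, 167, 167, 167, 167, 238, 240, 248, 244, 244, 243, 159, 165, 164, 164, 163, 163, 163, 162, 163, 77, 230, 240, 248, 242, 238, 162, 161, 161, 161, 161, 161, 160, 161, 162, 78, 80, 222, 240, 249, 243, 189, 190, 217, 224, 189, 178, 179, 180, 181]
110 [114, 114, 109, 135, 114, 119, 119, 154, 160, 132, 239, 247, 214, 242, 241, 241, 226, 162, 162, 163, 163, 164, 163, 164, 164, 210, 242, 249, 243, 244, 245, 160, 164, 164, 164, 164, 164, 164, 164, 168, 75, 243, 245, 243, 245, 236, 165, 165, 165, 165, 166, 166, 165, 166, 111, 82, 145, 241, 248, 245, 189, 193, 207, 222, 199, 176, 176, 174, 173, 175]
140 [113, 114, 115, 119, 137, 110, 119, 119, 163, 162, 234, 244, 252, 212, 243, 243, 245, 163, 164, 164, 164, 164, 165, 165, 165, 171, 242, 249, 245, 245, 247, 164, 165, 165, 165, 165, 165, 165, 165, 150, 116, 242, 247, 244, 246, 160, 165, 165, 164, 164, 164, 165, 165, 168, 82, 88, 241, 248, 245, 187, 192, 211, 220, 223, 191, 191, 190, 189, 189, 188]
170 [116, 117, 117, 115, 124, 136, 112, 116, 115, 159, 156, 241, 245, 210, 242, 241, 46, 35, 35, 33, 32, 36, 35, 38, 57, 93, 123, 143, 132, 63, 94, 107, 99, 40, 34, 40, 147, 160, 161, 91, 204, 242, 248, 242, 207, 162, 162, 162, 162, 162, 163, 163, 165, 80, 76, 239, 244, 246, 209, 192, 215, 219, 208, 191, 191, 190, 189, 189, 189, 189]
```

View pics/w9.png

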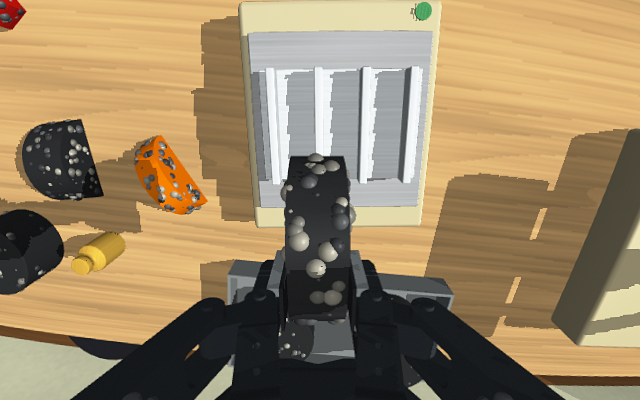

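The wrist view shows four rack walls with left top edges at about columns 266, 314, 362 and 410 (row 80). The spacing is 48 px, or 44 mm, as given. The walls run from about row 67 to 182. I'll fit the edges to get the slot centre and direction.

```bash
python3 - <<'E'
from h import *
T=np.load('T9.npy'); g=cv2.cvtColor(cv2.imread('pics/w9.png'),cv2.COLOR_BGR2GRAY).astype(float)
lines=[]
for c0,tag in((266.5,1),(314.5,2),(362.5,3),(410.5,4)):
    pts=[]
    for r in range(76,150,2):
        best=None
        for c in range(int(c0)-9,int(c0)+9):
            a,b=g[r,c],g[r,c+1]
            if a<205<=b: best=c+(205-a)/(b-a); break
        if best: pts.append([best,r])
    w=onz('wrist',pts,80,T)[:,:2]; p=np.polyfit(w[:,0],w[:,1],1)
    k=abs(np.polyval(p,w[:,0])-w[:,1])<1.5; p=np.polyfit(w[k,0],w[k,1],1)
    lines.append(p); print(tag,len(pts),k.sum(),'slope',p[0].round(4),'y@565',np.polyval(p,565).round(1))
for c in(366,367,368,415): print(c,[(r,int(g[r,c])) for r in list(range(60,74,2))+list(range(172,192,2))])
E
```

```text
1 37 37 slope 0.1182 y@565 258.7
2 37 37 slope 0.1177 y@565 303.0
3 37 37 slope 0.1173 y@565 347.1
4 37 37 slope 0.1167 y@565 391.3
366 [(60, 188), (62, 192), (64, 195), (66, 160), (68, 242), (70, 239), (72, 240), (172, 248), (174, 247), (176, 250), (178, 247), (180, 248), (182, 254), (184, 190), (186, 194), (188, 190), (190, 188)]
367 [(60, 188), (62, 192), (64, 195), (66, 160), (68, 243), (70, 241), (72, 241), (172, 243), (174, 240), (176, 245), (178, 144), (180, 104), (182, 188), (184, 189), (186, 194), (188, 191), (190, 188)]
368 [(60, 189), (62, 192), (64, 195), (66, 163), (68, 246), (70, 243), (72, 244), (172, 242), (174, 241), (176, 242), (178, 145), (180, 113), (182, 196), (184, 190), (186, 194), (188, 191), (190, 188)]
415 [(60, 185), (62, 190), (64, 194), (66, 215), (68, 240), (70, 240), (72, 241), (172, 189), (174, 192), (176, 191), (178, 194), (180, 192), (182, 189), (184, 186), (186, 187), (188, 187), (190, 186)]
```

```bash
python3 - <<'E'
from h import *
T=np.load('T9.npy'); w=onz('wrist',[[367,67],[367.5,177.5]],80,T); print(w.round(1).tolist(),np.linalg.norm(w[1]-w[0]))
g=cv2.imread('pics/w9.png').max(2); print([(r,int(g[r,300]),int(g[r,335])) for r in range(150,166,2)])
Z=tool()[2,3]+4.6
e=onz('wrist',[[318,157]],Z,T)[0]; print('near end in tool',(np.linalg.inv(T)@np.r_[e,1]).round(1))
cx=w[:,0].mean(); ang=np.arctan(.1172)
# wall-3 left edge -> wall centre; shift to slot line
xs=cx+ (22*np.sin(ang)); ys=329.1+.1172*(xs-565); print('slot',xs,ys)
sh([xs,ys,197],[xs,ys,100],[xs,ys,53.4],yaw=np.pi+ang)
E
```

```text
[[512.5, 344.5, 80.0], [613.6, 360.6, 80.0]] 102.42342382491039
[(150, 169, 169), (152, 163, 166), (154, 166, 170), (156, 58, 60), (158, 28, 29), (160, 30, 27), (162, 33, 113), (164, 34, 129)]
near end in tool [54.9  0.1 -5.2  1. ]
slot 565.6356173811894 329.17449435707545
shift m [0.0633, 0.0232, 0.0009]
shift m [0.0638, 0.0235, 0.0979]
shift m [0.064, 0.0236, 0.1445]
turn -0.012
at [631.  312.7 198.3] rpy [-3.139  0.005 -3.037] clk 14.35 F [-0.9 -0.8 -1.3] w 29.0
```

Using column 366, the wall's far end is at row 183. That gives a length of about 108 mm and a slot centre near (568, 329.5). The half's centre sits about 4 mm nearer the base than the TCP, so the TCP target is (572, 330) with yaw π+0.117.

```bash
python3 -c "
from h import *
sh([572,329.9,197],[572,329.9,115],yaw=np.pi+.1167)"
```

```text
shift m [0.0569, 0.0232, 0.0009]
shift m [0.0573, 0.0235, 0.0829]
turn -0.012
at [631.  312.7 198.3] rpy [-3.139  0.005 -3.037] clk 14.35 F [-0.9 -0.8 -1.3] w 29.0
```

move_arm(series=[[[0.03, 0.012, 0], -0.012], [[0.057, 0.0235, 0], -0.012], [[0.057, 0.0235, 0.03], -0.012], [[0.057, 0.0235, 0.07], -0.012], [[0.057, 0.0235, 0.083], -0.012]])

```text
clock: 14.98
eef_pos: [571.0, 327.3, 113.2]
tool_rot: [-3.136, 0.002, -3.027]
force: [0.1, -0.6, -2.1]
width: 28.8
```

```bash
python3 - <<'E'
from h import *
T=tool(); im=get_image('wrist'); cv2.imwrite('pics/w10.png',im)
sh([572,329.9,85],yaw=np.pi+.1167)
g=cv2.cvtColor(im,cv2.COLOR_BGR2GRAY).astype(float)
for x in (518,525,535,545):
    out=[]
    for y0 in (258.7,303.0,347.1,391.3):
        y=y0+.1172*(x-565); c,r=proj('wrist',[x,y,80],T)[0]; r=int(round(r)); 
        if not(2<r<398): out.append(None); continue
        res=None
        for cc in range(int(c)-12,int(c)+12):
            if 0<cc<638 and g[r,cc]<205<=g[r,cc+1]: res=round(cc+.5-c,1); break
        out.append((round(c),r,res))
    print(x,out)
E
```

```text
shift m [-0.0012, 0.0023, 0.0275]
turn -0.002
at [571.  327.6 112.5] rpy [-3.136e+00  1.000e-03 -3.027e+00] clk 15.03 F [-0.2 -0.9 -3. ] w 29.1
518 [(220, 138, None), (284, 146, np.float64(0.7)), (347, 153, np.float64(0.2)), (410, 160, np.float64(-0.3))]
525 [(221, 149, np.float64(-0.3)), (284, 156, np.float64(0.3)), (347, 163, np.float64(0.5)), (409, 170, np.float64(-0.3))]
535 [(222, 163, None), (285, 170, np.float64(-0.2)), (347, 177, np.float64(1.9)), (408, 184, np.float64(-0.0))]
545 [(224, 177, None), (285, 184, None), (346, 191, np.float64(3.3)), (406, 197, np.float64(0.3))]
```

From closer up the walls match the prediction to within 0.5 px. I settle just above the rack and then lower.

move_arm(series=[[[-0.001, 0.0023, 0.01], -0.002], [[-0.001, 0.0023, 0.02], -0.002], [[-0.001, 0.0023, 0.027], -0.002], [[-0.001, 0.0023, 0.027], -0.002], [[-0.001, 0.0023, 0.027], -0.002]])

```text
clock: 15.65
eef_pos: [572.1, 330.1, 85.9]
tool_rot: [-3.137, 0.002, -3.024]
force: [0.2, -0.6, -0.9]
width: 29.1
```

```bash
python3 - <<'E'
from h import *
sh([572,329.9,70],[572,329.9,55],yaw=np.pi+.1167)
T=tool(); im=get_image('wrist'); g=im.max(2)
# half's near end width at row of its base edge
for r in (165,175,185,195): print(r,[c for c in range(255,380) if g[r,c]<75][::200], min([c for c in range(270,370) if g[r,c]<60]),max([c for c in range(270,370) if g[r,c]<60]))
E
```

```text
shift m [0.0001, -0.0001, 0.0159]
shift m [0.0002, -0.0, 0.0309]
turn 0.0
at [572.1 330.1  85.9] rpy [-3.137e+00  2.000e-03 -3.024e+00] clk 15.65 F [ 0.2 -0.6 -0.9] w 29.1
165 [287] 289 344
175 [287] 288 346
185 [284] 284 348
195 [281] 286 347
```

move_arm(series=[[[0, 0, 0.006], 0], [[0, 0, 0.012], 0], [[0, 0, 0.018], 0], [[0, 0, 0.018], 0]])

```text
clock: 16.2
eef_pos: [571.6, 329.7, 67.1]
tool_rot: [-3.136, 0.001, -3.025]
force: [1.0, 0.6, -2.0]
width: 29.3
```

move_arm(series=[[[0, 0, 0.004], 0], [[0, 0, 0.008], 0], [[0, 0, 0.011], 0], [[0, 0, 0.011], 0]])

```text
clock: 16.7
eef_pos: [571.4, 329.5, 55.8]
tool_rot: [-3.136, 0.0, -3.024]
force: [-0.0, 0.4, -1.1]
width: 28.7
```

Clean entry with no side force. Next are small steps down to floor contact, expected near 53.

move_arm(series=[[[0, 0, 0.001], 0], [[0, 0, 0.002], 0], [[0, 0, 0.002], 0]])

```text
clock: 17.08
eef_pos: [571.5, 329.5, 53.9]
tool_rot: [-3.136, 0.0, -3.024]
force: [-0.2, -0.5, -1.7]
width: 29.0
```

move_arm(series=[[[0, 0, 0.001], 0], [[0, 0, 0.0015], 0], [[0, 0, 0.0015], 0]])

```text
clock: 17.45
eef_pos: [571.5, 329.5, 53.6]
tool_rot: [-3.136, 0.0, -3.024]
force: [-3.3, -2.2, 7.5]
width: 29.0
```

Floor contact is at z=53.6 with 7.5 N; the expected height was 53.4. I release and retreat straight up.

move_arm(series=[[[0, 0, 0], 0], [[0, 0, 0], 0], [[0, 0, 0], 0], [[0, 0, 0], 0]], claw=0.65)

```text
clock: 17.95
eef_pos: [571.4, 329.5, 53.5]
tool_rot: [-3.136, 0.0, -3.024]
force: [-0.7, 0.2, -0.2]
width: 55.5
```

move_arm(series=[[[0, 0, -0.02], 0], [[0, 0, -0.06], 0], [[0, 0, -0.11], 0], [[0, 0, -0.15], 0], [[0, 0, -0.15], 0]])

```text
clock: 18.58
eef_pos: [573.9, 332.0, 209.2]
tool_rot: [-3.14, 0.009, -3.025]
force: [-0.3, 0.0, 0.0]
width: 55.5
```

```bash
python3 - <<'E'
from h import *
sh([572,100,200],[594,-315,200])
T=tool(); im=get_image('wrist'); cv2.imwrite('pics/w11.png',im)
g=im.max(2)
# half ends & sides at dark threshold around expected place
c,r=proj('wrist',[568,329.5,100],T)[0]; print('expect',c.round(),r.round())
m=(g<75).astype(np.uint8); m[:, :int(c)-45]=0; m[:, int(c)+45:]=0; m[:int(r)-80]=0; m[int(r)+75:]=0
n,l,st,ce=cv2.connectedComponentsWithStats(m); k=1+st[1:,4].argmax(); ys,xs=np.where(l==k); b=cv2.minAreaRect(np.c_[xs,ys].astype(np.float32)); print(st[k],ce[k],b)
x,y,w,h=st[k][:4]
print('near end @58',onz('wrist',[[x+w/2,y]],58,T)[0].round(1),' top centre @104',onz('wrist',[ce[k]],104,T)[0].round(1), 'slot y there', 329.1+.1172*(onz('wrist',[ce[k]],104,T)[0][0]-565))
E
```

```text
shift m [0.029, -0.2302, 0.0093]
shift m [0.0556, -0.6449, 0.0097]
at [573.9 332.  209.2] rpy [-3.14   0.009 -3.025] clk 18.57 F [-0.3  0.   0. ] w 55.5
expect 316.0 185.0
[ 298  127   35   94 2365] [314.30909091 172.96744186] ((314.9999694824219, 173.5), (92.99998474121094, 33.99999237060547), 90.0)
near end @58 [516.8 322.7  58. ]  top centre @104 [555.3 326.3 104. ] slot y there 327.962807770446
```

The wrist image shows the half standing in the slot: its near end is at x=516.8 (518.5 expected) and it is within about 2 mm across. Now to the bar key with the fingers shut.

move_arm(series=[[[0.02, -0.06, 0], 0], [[0.02, -0.12, 0], 0], [[0.025, -0.18, 0], 0], [[0.03, -0.24, 0], 0], [[0.03, -0.3, 0], 0]], claw=0)

```text
clock: 19.25
eef_pos: [576.4, 27.7, 206.8]
tool_rot: [-3.138, 0.003, -3.024]
force: [1.3, -0.4, 0.2]
width: -0.1
```

move_arm(series=[[[0.01, -0.06, 0], 0.05], [[0.01, -0.12, 0], 0.1], [[0.015, -0.18, 0], 0.11], [[0.02, -0.24, 0], 0.11], [[0.02, -0.3, 0], 0.11]])

```text
clock: 19.88
eef_pos: [590.6, -274.2, 207.0]
tool_rot: [-3.139, 0.001, -3.134]
force: [1.3, -0.1, 0.4]
width: -0.1
```

```bash
python3 -c "
from h import *
sh([592.5,-316.5,110],[592.5,-316.5,40],yaw=np.pi)"
```

```text
shift m [-0.0015, -0.0421, 0.0971]
shift m [-0.0014, -0.042, 0.1671]
turn 0.007
at [ 590.6 -274.2  207. ] rpy [-3.139e+00  1.000e-03 -3.134e+00] clk 19.88 F [ 1.3 -0.1  0.4] w -0.1
```

move_arm(series=[[[-0.001, -0.042, 0.02], 0], [[-0.0015, -0.042, 0.07], 0], [[-0.0015, -0.042, 0.12], 0], [[-0.0015, -0.042, 0.16], 0], [[-0.0015, -0.042, 0.165], 0]])

```text
clock: 20.5
eef_pos: [589.3, -314.8, 38.2]
tool_rot: [3.14, -0.006, -3.134]
force: [0.2, 0.2, 0.2]
width: -0.0
```

```bash
python3 - <<'E'
from h import *
sh([592.5,-316.5,27],[592.5,-316.5,17.5],yaw=np.pi)
T=tool(); im=get_image('wrist'); m=(im.min(2)>150).astype(np.uint8); m[:190]=0
print(proj('wrist',[[592.5-8.5,-316.5,57],[525.5,-267.7,57],[535.4,-326.1,57]],T).round(0).tolist())
m=(im.min(2)>150).astype(np.uint8); n,l,st,ce=cv2.connectedComponentsWithStats(m)
print([(st[k].tolist(),ce[k].round(0).tolist()) for k in range(1,n) if st[k,4]>60 and 150<ce[k][0]<450])
E
```

```text
shift m [-0.0033, -0.0017, 0.0112]
shift m [-0.0033, -0.0017, 0.0207]
turn 0.007
at [ 589.3 -314.8   38.2] rpy [ 3.14  -0.006 -3.134] clk 20.5 F [0.2 0.2 0.2] w -0.0
[[315.0, 246.0], [410.0, 145.0], [298.0, 163.0]]
[([213, 57, 265, 246, 7093], [395.0, 188.0]), ([383, 120, 51, 53, 2079], [408.0, 146.0]), ([268, 135, 57, 58, 1723], [296.0, 164.0]), ([393, 218, 44, 50, 1710], [415.0, 245.0]), ([276, 237, 76, 40, 892], [314.0, 256.0]), ([256, 273, 21, 31, 259], [264.0, 289.0])]
```

The round and cross keys project within 2 px of where they are seen, and the bar lies under the tip. I press it.

move_arm(series=[[[-0.0033, -0.0017, 0.004], 0], [[-0.0033, -0.0017, 0.01], 0], [[-0.0033, -0.0017, 0.015], 0], [[-0.0033, -0.0017, 0.02], 0], [[-0.0033, -0.0017, 0.02], 0]])

```text
clock: 21.18
eef_pos: [594.6, -317.5, 20.3]
tool_rot: [-3.141, -0.002, -3.134]
force: [-1.1, 0.6, 3.5]
width: 0.1
```

move_arm(series=[[[0, 0, 0.001], 0], [[0, 0, 0.0015], 0]])

```text
clock: 21.42
eef_pos: [594.6, -317.5, 19.1]
tool_rot: [-3.141, -0.002, -3.134]
force: [-1.8, -0.1, 3.7]
width: -0.3
```

move_arm(series=[[[0, 0, 0.001], 0], [[0, 0, 0.002], 0], [[0, 0, 0.002], 0]])

```text
clock: 21.8
eef_pos: [594.6, -317.6, 18.3]
tool_rot: [-3.141, -0.002, -3.134]
force: [-2.1, 1.1, 11.8]
width: 0.3
```

Fully in at 11.8 N and z=18.3, the same depth as the others. I retreat and make a last check.

move_arm(series=[[[0, 0, -0.03], 0], [[0, 0, -0.08], 0], [[0, 0, -0.13], 0], [[0, 0, -0.16], 0], [[0, 0, -0.16], 0]])

```text
clock: 22.42
eef_pos: [596.5, -318.4, 180.9]
tool_rot: [-3.139, 0.003, -3.135]
force: [-0.5, 0.5, -0.8]
width: -0.1
```

```bash
python3 - <<'E'
from h import *
sh(); s=get_image('side'); a=cv2.imread('pics/side0.png'); cv2.imwrite('pics/sE.png',s)
# thin half in the rack: dark blob in side view near the slot, compared with the start
print('slot top exp',proj('side',[[568,329.5,108],[519,324,58],[618,335,58]]).round(0).tolist())
m=((s.max(2)<70)&(a.max(2)>90)).astype(np.uint8); m[:100]=0;m[180:]=0;m[:,:255]=0;m[:,360:]=0
n,l,st,ce=cv2.connectedComponentsWithStats(m); k=1+st[1:,4].argmax(); print(st[k],ce[k])
# bystanders: change in the side view at thick half/core/weight
for nm,(x0,x1,y0,y1) in dict(thick=(330,375,195,230),core=(385,430,203,248),weight=(380,400,182,210),spoon=(195,260,150,185),brush=(195,290,330,360)).items():
    print(nm,cv2.absdiff(s[y0:y1,x0:x1],a[y0:y1,x0:x1]).mean().round(1))
for n_ in(s,a):
    m=(n_.min(2)>150).astype(np.uint8); nn,l,st,ce=cv2.connectedComponentsWithStats(m)
    print([ce[k].round(1).tolist() for k in range(1,nn) if 320<ce[k][0]<380 and 270<ce[k][1]<330 and st[k,4]>20])
E
```

```text
at [ 596.5 -318.4  180.9] rpy [-3.139e+00  3.000e-03 -3.135e+00] clk 22.43 F [-0.5  0.5 -0.8] w -0.1
slot top exp [[303.0, 124.0], [289.0, 140.0], [318.0, 134.0]]
[287 122  30  16 280] [301.61071429 129.67857143]
thick 18.2
core 10.9
weight 46.7
spoon 10.9
brush 15.7
[[355.5, 282.2], [332.5, 289.9], [366.5, 302.0], [343.0, 310.6]]
[[355.4, 282.1], [332.5, 289.9], [366.5, 302.0], [343.0, 310.6]]
```

```bash
python3 -c "
from cell import *
print(finish_job())"
```

```text
the job is handed in; nothing more can be done
None
```

I switched on with the round key, tared with the square key, stood the thin half-disc in the middle slot, and recorded the weight with the bar key. The job is handed in; no verdict is reported.

**Keys:** Each of the three keys went fully in and was let go before the next: round 16 N, square 7.5 N, bar 12 N. All four keys are back at their starting image positions to 0.2 px. The cross key was never touched.

**Half-disc:** It met the slot floor at reported z = 53.6 mm (53.4 expected) before I let go. Its near end measured about 2 mm off along the slot and its top about 2 mm off across. In the side view it spans columns 287–317, against 289–318 expected. I took these as numbers from the images, because all 12 picture views were used before the placing.

**What disagreed:**
- **Fingertips:** They sit about 33 mm behind the reported TCP. I found this by force and picture while approaching the round key and allowed for it afterwards.
- **Bystanders:** The before/after picture comparison did not confirm they stayed put. It showed changes, largest at the brass weight, and I did not look into the cause. It may be the arm or its shadow in the view. The arm never came near those objects, and no unexpected force was felt.

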